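# Hold the bulldog clip open over the new medicine card

## Robot

A 6-joint arm with a two-finger parallel gripper is mounted at the origin on the work surface. World frame = base frame: x ahead of the robot, y to its left, z up, the work surface at z = 0. Lengths are in mm, angles in rad, forces in N, time in s.
With the tool pointing down it reaches from about 350 to 975 mm from the base axis. Payload 7.1 kg.
Tool frame: the origin (TCP) lies at the very end of the fingers, on their centre line; the grasp point (between the pads) lies 19 mm behind it; x points along the fingers, z is the direction in which the jaws open and shut, and the axes are right-handed (so a half turn about x gives the same grasp; the last joint's range is limited). The gripper opens to 88 mm and grips with 3 to 60 N. Pads are 20 mm wide; open, the fingers measure 115 mm over their backs; the gripper's body (75 mm by 178 mm) begins 61 mm behind the grasp point.
Start: joints at [1.133, 0.423, 1.63, -0, 1.089, -0.019], TCP at [254.133, 570.983, 222.675] pointing down, gripper open.
Joint ranges: [-3, 3], [-0.9, 2.11], [0.09, 2.58], [-1.31, 4.45], [0.11, 2.69], [-2.54, 2.54]. Speed limits (rad/s): [2.39, 2.39, 3.01, 3.14, 3.14, 3.14].

## Interface

Orientations are given as a rotation vector (axis times angle).
In Python, from workcell import * gives the robot as it stands.
- The arm moves only by the shell command python3 -m crank 'ROWS'. ROWS is JSON, a list of rows, each a list of 3 entries, a list of its own where there are three numbers: the shift along the tool's x, y, z in cm, then the turn, a rotation vector about the tool's x, y, z in degrees, then the finger opening in cm, from 0 to 8.78. In form: [[[dx, dy, dz], [rx, ry, rz], claw], ...]. A call has 1 to 5 rows; each row shifts and turns the commanded pose from where the row before left it, along the tool's axes as they then stand; what a row does not reach is not made up. A row lasts 1/8 s, in which the tool goes at most 62.5 mm and 10.7 degrees, less where a joint would pass 70% of its speed; a pose out of reach is approached as far as the arm can. A call with a gripper value outside its range is refused whole. The fingers move at their own pace and stop on an object; the grip force is fixed at half the most. Time passes only in rows, so rows that do not move let the fingers close. It gives the time, the measured TCP pose, the force and the opening at its end, in the units of the state.
- get_obs(): the state, without advancing time (a new reading comes with each control period).
- get_image(name): name is "side" or "top"; returns a dict with "pixels" (480x640x3 uint8, red, green, blue), "mtx" (3x3 intrinsics, pixels), "D" ([k1, k2, p1, p2, k3] as OpenCV has them; the pictures are not rectified), "view" (4x4, takes a point from world to camera coordinates). Camera axes: x right, y down, z forward; pixel columns grow to the right and rows downward; lengths in mm; the calibration is good to about 2 mm. A picture is of the moment at which its call begins. There is no depth.
- close_job(): hands the job in, once; it reports no verdict.
The state is a dict: "t": time; "qpos": joint angles; "qvel": joint speeds; "joint_torque": joint torques, N m; "ee_pos": TCP position; "orientation": TCP orientation; "ft_force": force on the tool from outside, world axes, zero at the start; "moment": the same for the moment, N m; "width": finger opening in mm.
Only numpy, scipy, OpenCV 4.12 (cv2) and the standard library are available. Lean on these libraries where they do the work, as an engineer would, in place of code of your own. Each camera call takes 0.05 s, during which the arm holds its last target.

## Task

Squeeze the two levers of the steel bulldog clip to open it, draw it up off the old, smaller card, and bring it down squarely over the middle of the top edge of the larger card, one jaw on each side of the card and about 15 mm past its edge. Finish while still holding the clip there, squeezed wide open with neither jaw touching the card: I will slip the new prescription in beside the card before it is let close. Never let the clip bite or bump the larger card, and leave both card stands, the bottle, the dish and the cup standing where they are.

Things in the scene. Friction and masses are not known exactly. Their poses are not given: they have to be found in the camera images.
- clip_grip (a point): bright steel bulldog clip, 54 g, 60 mm wide, 80 mm tall, pushed home on the smaller card's top edge at the start, levers up. Point: on its middle plane, half-way up the levers, 24 mm above the axis of its coil spring (radius 5 mm). Axes: x across (squeezing direction), y along width and spring, z up; they belong to the -x half, which leans by half the joint angle as the clip opens
- lever_a (a point): top end of the clip's -x lever, 38 mm above the spring axis. Each lever is a flat plate 32 mm wide (y), 38 mm long, leaning out 0.3 rad at the start: outer faces 41 mm apart at the top, 18 mm at the bottom (2 mm above the spring axis). Fully squeezed they are upright, parallel, 17 mm apart. About 3 N starts them, 8 to 12 N squeezes them fully; let go, the clip snaps shut
- lever_b (a point): the same on the +x half, the mirror image of the -x half
- clip_jaw (a joint): angle by which the clip is spread: 0 as it bites a 2 mm card (the start), -0.055 quite shut, 0.60 at the stop with the levers fully squeezed, the lips then 23 mm apart
- lip_a (a point): centre of the rolled lip at the end of the clip's -x jaw: a steel roll 6 mm thick and 60 mm long along y. 36 mm below the spring axis at the start; fully squeezed open, 33 mm below it and 14.5 mm to the side of the clip's middle plane. The clip's lowest point is 3 mm lower. Axes as clip_grip
- lip_b (a point): the same on the +x jaw
- old_edge (a point): middle of the top edge of the smaller white card, the one that wears the clip at the start: card 84 mm wide and 2 mm thick, its top edge 95 mm above the table, upright in the slot of an aluminium block 60 x 96 x 22 mm high (stand 0.36 kg, loose). Axes: x square to the card's face, y along the edge, z up. The clip may sit up to 12 mm off the middle of the edge
- new_edge (a point): middle of the top edge of the larger white card: 120 mm wide and 2 mm thick, its top edge 130 mm above the table, upright in the slot of an aluminium block 60 x 130 x 22 mm high (stand 0.48 kg, loose). Axes: x square to the card's face, y along the edge, z up
- old_stand: the smaller card's stand, block and card in one; origin under the middle of its block, axes as old_edge
- new_stand: the larger card's stand, block and card in one; origin under the middle of its block, axes as new_edge
- bottle: bystander: aluminium bottle with flip-top cap, 64 mm across, 170 mm tall, origin at the centre of its base
- dish: bystander: round dish of pale frosted glass, 104 mm across, 28 mm high, origin at the centre of its base
- cup: bystander: smooth black ceramic cup, 78 mm across, 85 mm high, origin at the centre of its base
- pegboard: bystander, fixed: grey plastic pegboard stand 270 mm wide, 130 mm deep, 274 mm high, a spoon and a magnifier hung on it, origin under the middle of its foot
Mind the look-alikes: they are no part of the job. Of the things shaped like the part that bears clip_grip, the bare steel one is meant.

How it is judged:
By the outcome, as a careful person would: the job done as asked, in the order asked, and still so for the second after the job is handed in, while the arm keeps its last pose, push and grip.
It also fails if it takes over 38 s, if anything falls off the work surface, if the arm or the gripper's body presses on something with over 40 N, if the wrist force passes 120 N, or if a joint passes its speed limit or range.

## Working session

There is one attempt and no reset: what is moved stays moved. The work goes in short steps, Python scripts to look and compute and a shell command to move; the robot and the scene stay as the last step left them, time stands still between calls to the robot, and variables do not carry over. Pictures are saved under pics/ and viewed, and the job is handed in when it is done.

```bash
ls; mkdir -p pics
python3 - <<'E'
from workcell import *
import cv2
print(get_obs())
for n in("side","top"):
    i=get_image(n); cv2.imwrite(f"pics/{n}0.png",i["pixels"][:,:,::-1]); print(n,i["mtx"],i["D"],i["view"])
E
```

```text
pics
{'t': 0.0, 'qpos': array([ 1.13300285e+00,  4.23857593e-01,  1.63067037e+00,  6.85485954e-06,
        1.08860875e+00, -1.90234960e-02]), 'qvel': array([ 3.61389879e-04, -6.64485364e-04,  1.35993600e-03, -9.90365717e-04,
       -7.97055951e-04, -4.56608262e-05]), 'joint_torque': array([-1.37066447e-03, -5.44607484e+01, -2.73669702e+01,  6.43134350e-02,
        2.25946424e-02, -1.02303331e-04]), 'ee_pos': array([253.90230702, 570.49890074, 221.89895519]), 'orientation': array([-0.89627721,  1.38003945,  0.89494356]), 'ft_force': array([-0.10464092,  0.64141252, -0.23210976]), 'moment': array([ 0.00504929, -0.06555455, -0.03116591]), 'width': 87.76591672020298}
side [[572.78676076   0.         313.34866391]
 [  0.         572.78676076 236.79143487]
 [  0.           0.           1.        ]] [-0.09221052  0.          0.          0.          0.        ] [[ 9.38953149e-01 -3.44024428e-01 -3.76522992e-03 -4.59800622e+02]
 [-1.80777468e-01 -4.84029227e-01 -8.56174757e-01  2.71802676e+02]
 [ 2.92722550e-01  8.04588653e-01 -5.16672632e-01  7.77130072e+02]
 [ 0.00000000e+00  0.00000000e+00  0.00000000e+00  1.00000000e+00]]
top [[595.47132391   0.         317.6847805 ]
 [  0.         595.47132391 248.75153177]
 [  0.           0.           1.        ]] [-0.0606129  0.         0.         0.         0.       ] [[-2.82762451e-02 -9.99336304e-01 -2.29652981e-02  2.28364798e+02]
 [-9.86623013e-01  3.15917576e-02 -1.59928083e-01  5.74678342e+02]
 [ 1.60547453e-01  1.81359259e-02 -9.86861492e-01  1.14154385e+03]
 [ 0.00000000e+00  0.00000000e+00  0.00000000e+00  1.00000000e+00]]
```

View pics/side0.png

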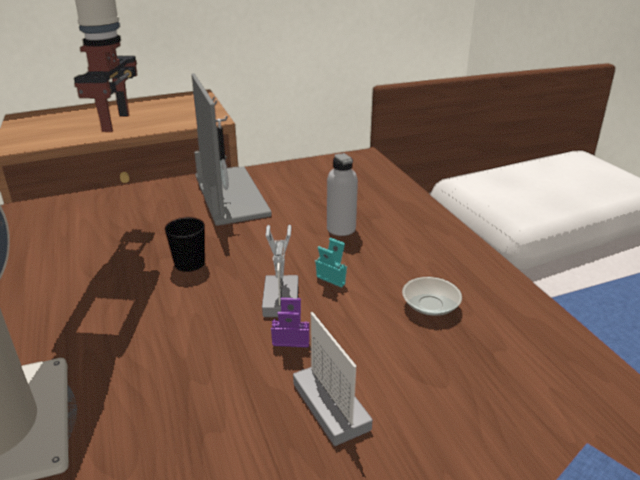

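View pics/top0.png

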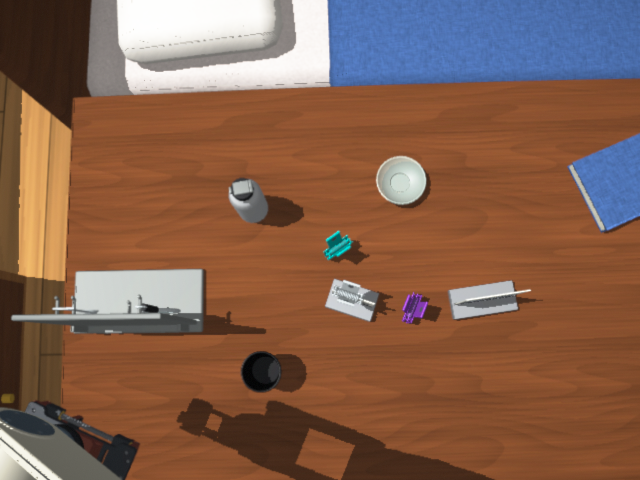

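Candidates for the clip are the steel one at side (280,245) / top (352,292), the teal one at side (331,262) / top (338,246), and the purple one at side (290,325) / top (414,307). The bare steel one on the smaller card is meant. I'll check that in a close crop.

Run:
```python
import cv2,numpy as np
s=cv2.imread("pics/side0.png");t=cv2.imread("pics/top0.png")
a=cv2.resize(s[210:330,240:320],None,fx=5,fy=5,interpolation=cv2.INTER_CUBIC)
b=cv2.resize(t[270:330,318:388],None,fx=5.5,fy=5.5,interpolation=cv2.INTER_CUBIC)
c=np.zeros((600,800,3),np.uint8);c[:600,:400]=a;c[:b.shape[0],405:405+b.shape[1]]=b[:, :395]
b2=cv2.resize(t[275:325,445:540],None,fx=4,fy=4,interpolation=cv2.INTER_CUBIC)
c[350:350+b2.shape[0],405:405+b2.shape[1]]=b2
cv2.imwrite("pics/crop0.png",c)
```

```text
(no output)
```

View pics/crop0.png

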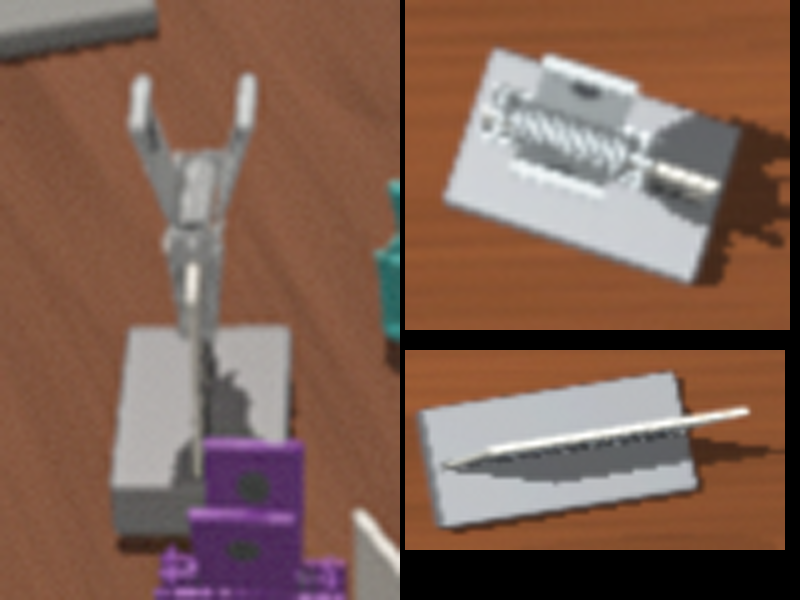

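The crop confirms the bare steel clip on the smaller card, with the spring lying along the card. Next I'll measure block corners, card edges, lever tops and the pegboard.

```bash
cat > h.py <<'E'
import numpy as np,cv2
from workcell import *
def ray(im,uv):
    p=cv2.undistortPoints(np.array([[uv]],float),im["mtx"],np.array(im["D"],float))[0,0]
    V=np.array(im["view"]);R=V[:3,:3];c=-R.T@V[:3,3]
    d=R.T@np.array([p[0],p[1],1]);return c,d/np.linalg.norm(d)
def onz(im,uv,z):
    c,d=ray(im,uv);return (c+d*(z-c[2])/d[2])
def proj(im,P):
    V=np.array(im["view"]);r,_=cv2.Rodrigues(V[:3,:3])
    return cv2.projectPoints(np.array(P,float).reshape(-1,1,3),r,V[:3,3],np.array(im["mtx"]),np.array(im["D"],float))[0][:,0]
def two(i1,u1,i2,u2):
    c1,d1=ray(i1,u1);c2,d2=ray(i2,u2)
    A=np.stack([d1,-d2],1);s=np.linalg.lstsq(A,c2-c1,rcond=None)[0]
    a=c1+s[0]*d1;b=c2+s[1]*d2;return (a+b)/2,np.linalg.norm(a-b)
E
python3 - <<'E'
from h import *
T=get_image("top");S=get_image("side")
np.set_printoptions(precision=1,suppress=True)
g=T["pixels"]
hsv=cv2.cvtColor(g,cv2.COLOR_RGB2HSV)
m=((hsv[...,1]<60)&(hsv[...,2]>90)).astype(np.uint8)
m=cv2.morphologyEx(m,cv2.MORPH_CLOSE,np.ones((5,5)))
for nm,(x0,y0,x1,y1) in dict(old=(318,270,390,330),new=(440,270,540,330)).items():
    mm=np.zeros_like(m);mm[y0:y1,x0:x1]=m[y0:y1,x0:x1]
    cs=cv2.findContours(mm,cv2.RETR_EXTERNAL,cv2.CHAIN_APPROX_NONE)[0];c=max(cs,key=cv2.contourArea)
    r=cv2.minAreaRect(c);print(nm,cv2.contourArea(c),r)
# manual corners from crops
crop=lambda u,v:(318+(u-405)/5.5-.4,270+v/5.5-.4)
old=[crop(495,47),crop(742,126),crop(695,280),crop(445,200)]
P=np.array([onz(T,p,22) for p in old]);print("old corners",P,P.mean(0),[np.linalg.norm(P[i]-P[i-1]) for i in range(4)])
c2=lambda u,v:(445+(u-405)/4-.4,275+(v-350)/4-.4)
new=[c2(419,410),c2(676,373),c2(697,487),c2(441,526)]
P=np.array([onz(T,p,22) for p in new]);print("new corners",P,P.mean(0),[np.linalg.norm(P[i]-P[i-1]) for i in range(4)])
for n,q in dict(newL=(443,466),newR=(748,411)).items(): print(n,onz(T,c2(*q),130))
# levers top edges
L=[crop(543,58),crop(637,90),crop(512,163),crop(606,193)]
for z in(133,138,143):
  P=np.array([onz(T,p,z) for p in L]);print(z,P[:,:2].ravel(),P.mean(0), np.linalg.norm(P[0]-P[1]))
# side view lever tops
sc=lambda u,v:(240+u/5-.4,210+v/5-.4)
for q in [(142,77),(247,77)]: print(ray(S,sc(*q)))
for n,p in dict(peg0=(75,330),peg1=(205,330),peg2=(205,268)).items(): print(n,onz(T,p,5))
for n,p in dict(pegtopL=(12,318),pegtopR=(190,316)).items(): print(n,onz(T,p,274))
print("cup",onz(T,(261,371),60),"bot",onz(T,(243,190),165),"dish",onz(T,(401,181),15))
E
```

```text
old 1403.5 ((352.0500183105469, 298.85003662109375), (48.066619873046875, 31.939001083374023), 18.434947967529297)
new 1903.5 ((489.98260498046875, 298.38726806640625), (30.107324600219727, 81.65471649169922), 81.25383758544922)
old corners [[524.3 180.1  22. ]
 [492.3  90.5  22. ]
 [436.6 110.1  22. ]
 [468.5 200.3  22. ]] [480.4 145.3  22. ] [np.float64(59.25928504445194), np.float64(95.15150831551004), np.float64(58.98644054962761), np.float64(95.66224853769538)]
new corners [[ 493.7  -49.4   22. ]
 [ 508.2 -181.    22. ]
 [ 450.4 -187.1   22. ]
 [ 435.2  -56.9   22. ]] [ 471.9 -118.6   22. ] [np.float64(59.03050066079837), np.float64(132.36758319598798), np.float64(58.174642557411445), np.float64(131.1259677483226)]
newL [458.4 -37.4 130. ]
newR [ 479.  -179.6  130. ]
133 [507.7 165.1 496.  134.1 472.9 176.6 462.  145.7] [484.6 155.4 133. ] 33.104980721028625
138 [507.1 165.2 495.5 134.4 472.5 176.7 461.7 145.9] [484.2 155.5 138. ] 32.95322010117089
143 [506.6 165.3 495.  134.6 472.1 176.7 461.3 146.1] [483.8 155.7 143. ] 32.80145948131313
(array([ 253.4, -651.9,  632.5]), array([ 0.2,  0.8, -0.5]))
(array([ 253.4, -651.9,  632.5]), array([ 0.3,  0.8, -0.5]))
peg0 [434.1 719.2   5. ]
peg1 [427.6 446.8   5. ]
peg2 [555.5 446.9   5. ]
pegtopL [446.1 709.2 274. ]
pegtopR [442.2 414.2 274. ]
cup [344.5 326.7  60. ] bot [676.2 343.  165. ] dish [724.8  33.2  15. ]
```

Run:
```python
from h import *
np.set_printoptions(precision=1,suppress=True)
T=get_image("top");S=get_image("side")
crop=lambda u,v:(318+(u-405)/5.5-.4,270+v/5.5-.4)
sc=lambda u,v:(240+u/5-.4,210+v/5-.4)
print("lev-x",two(T,crop(606,193),S,sc(142,82)));print("lev+x",two(T,crop(637,90),S,sc(247,82)))
th=np.radians(6.5);e=np.array([-np.sin(th),np.cos(th),0]);c=np.array([471.9,-118.6,130])
th2=np.radians(-19.7);e2=np.array([-np.sin(th2),np.cos(th2),0]);n2=np.array([e2[1],-e2[0],0])
cl=np.array([484.2,155.5,138])
pts=[c-60*e,c+60*e,c,np.array([480.4,145.3,95])-42*e2, cl+20*n2-16*e2,cl-20*n2-16*e2]
img={}
for n,I in(("s",S),("t",T)):
    k=3 if n=="s" else 4
    im=cv2.resize(I["pixels"][:,:,::-1],None,fx=k,fy=k,interpolation=cv2.INTER_CUBIC)
    for p in proj(I,pts): cv2.circle(im,tuple(int(round((v+.5)*k-.5)) for v in p),3,(0,0,255),1)
    img[n]=im
a=img["s"][215*3:400*3,250*3:380*3];b=img["t"][270*4:330*4,440*4:540*4]
o=np.zeros((600,800,3),np.uint8);o[:555,:390]=a;o[:240,395:795]=b
d=img["t"][270*4:330*4,318*4:390*4];o[250:490,395:395+288]=d
cv2.imwrite("pics/chk.png",o)
R=cv2.Rodrigues(get_obs()["orientation"])[0];print(R)
```

```text
lev-x (array([462.1, 146.3, 157.8]), np.float64(3.4876001682008124))
lev+x (array([495.1, 135. , 157.2]), np.float64(3.1080781207031842))
[[-0.  -0.9  0.4]
 [-0.   0.4  0.9]
 [-1.   0.  -0. ]]
```

View pics/chk.png

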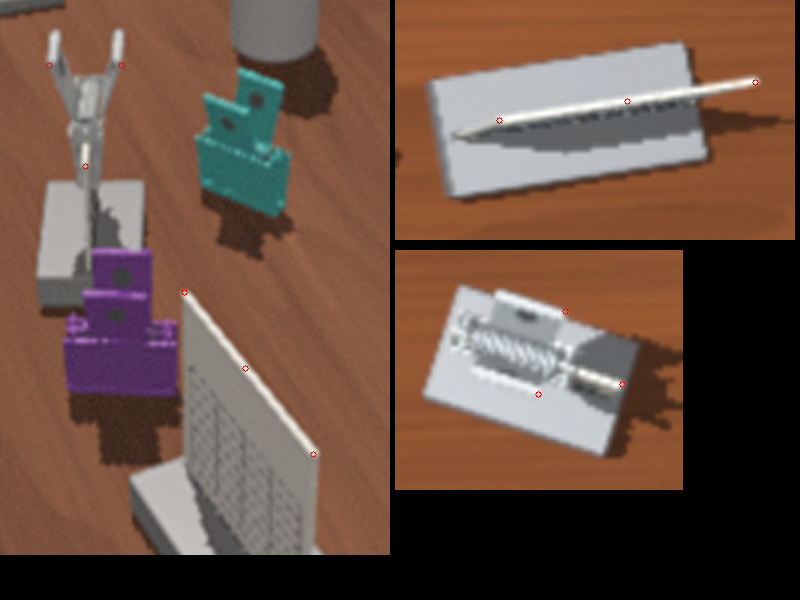

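```bash
cat >> h.py <<'E'
def plan(p,yaw,n):
    """rows to bring TCP to p (mm) pointing down, tool z at world angle yaw(deg), in n rows"""
    from scipy.spatial.transform import Rotation as Ro
    o=get_obs();p0=o["ee_pos"];R0=Ro.from_rotvec(o["orientation"])
    a=np.radians(yaw);z=np.array([np.cos(a),np.sin(a),0]);x=np.array([0,0,-1.]);R1=Ro.from_matrix(np.stack([x,np.cross(z,x),z],1))
    rv=(R0.inv()*R1).as_rotvec()
    st=Ro.from_rotvec(rv/n);R=R0;d=(np.array(p)-p0)/n
    print("now",p0.round(1),"yaw",np.degrees(np.arctan2(*R0.as_matrix()[[1,0],2])).round(2),"F",o["ft_force"].round(1),"w",round(o["width"],1),"t",o["t"])
    for i in range(n):
        print(np.round(R.inv().apply(d)/10,2),np.round(np.degrees(rv/n),2));R=R*st
E
python3 -c "
from h import *
plan([483.3,156,215],-19.7,10)"
```

```text
now [254.1 570.8 222.4] yaw 66.01 F [-0.5  1.1 -0.4] w 88.0 t 0.3
[ 0.08 -3.78 -2.86] [ 8.57 -0.    0.  ]
[ 0.08 -4.16 -2.26] [ 8.57 -0.    0.  ]
[ 0.08 -4.46 -1.62] [ 8.57 -0.    0.  ]
[ 0.07 -4.65 -0.93] [ 8.57 -0.    0.  ]
[ 0.07 -4.73 -0.23] [ 8.57 -0.    0.  ]
[ 0.07 -4.72  0.48] [ 8.57 -0.    0.  ]
[ 0.07 -4.59  1.17] [ 8.57 -0.    0.  ]
[ 0.07 -4.37  1.85] [ 8.57 -0.    0.  ]
[ 0.07 -4.04  2.48] [ 8.57 -0.    0.  ]
[ 0.07 -3.63  3.05] [ 8.57 -0.    0.  ]
```

```bash
python3 -m crank '[[[0.08,-3.78,-2.86],[8.57,0,0],8.7],[[0.08,-4.16,-2.26],[8.57,0,0],8.7],[[0.08,-4.46,-1.62],[8.57,0,0],8.7],[[0.07,-4.65,-0.93],[8.57,0,0],8.7],[[0.07,-4.73,-0.23],[8.57,0,0],8.7]]'; python3 -c "
from h import *
plan([483.3,156,215],-19.7,6)"
```

```text
t: 0.92
ee_pos: [369.3, 362.3, 219.0]
orientation: [-0.313, 1.548, 0.313]
ft_force: [0.8, -1.2, -0.5]
width: 86.8
now [369.3 362.3 219. ] yaw 22.89 F [ 0.8 -1.2 -0.5] w 86.8 t 0.925
[ 0.07 -3.91  0.41] [ 7.1  0.  -0. ]
[ 0.07 -3.82  0.89] [ 7.1  0.  -0. ]
[ 0.07 -3.69  1.36] [ 7.1  0.  -0. ]
[ 0.07 -3.49  1.8 ] [ 7.1  0.  -0. ]
[ 0.07 -3.24  2.22] [ 7.1  0.  -0. ]
[ 0.07 -2.94  2.6 ] [ 7.1  0.  -0. ]
```

```bash
python3 -m crank '[[[0.07,-4.70,0.48],[8.54,0,0],8.7],[[0.07,-4.58,1.17],[8.54,0,0],8.7],[[0.07,-4.36,1.85],[8.54,0,0],8.7],[[0.07,-4.03,2.48],[8.54,0,0],8.7],[[0.07,-3.62,3.05],[8.54,0,0],8.7]]';python3 -m crank '[[[0,0,0],[0,0,0],8.7]]'
python3 - <<'E'
from h import *
plan([483.3,156,215],-19.7,1)
T=get_image("top");S=get_image("side")
a=cv2.resize(S["pixels"][150:310,200:360,::-1],None,fx=2.5,fy=2.5,interpolation=cv2.INTER_CUBIC)
b=cv2.resize(T["pixels"][210:370,270:430,::-1],None,fx=2.5,fy=2.5,interpolation=cv2.INTER_CUBIC)
cv2.imwrite("pics/a1.png",np.hstack([a,b]))
E
```

```text
t: 1.55
ee_pos: [484.3, 155.4, 215.5]
orientation: [0.272, 1.553, -0.271]
ft_force: [0.2, 0.3, -1.1]
width: 87.1
t: 1.68
ee_pos: [484.8, 154.6, 215.4]
orientation: [0.271, 1.553, -0.271]
ft_force: [0.7, -0.1, -0.4]
width: 87.2
now [484.8 154.6 215.4] yaw -19.81 F [ 0.7 -0.1 -0.4] w 87.2 t 1.675
[ 0.04  0.08 -0.19] [-0.11  0.03 -0.  ]
```

View pics/a1.png

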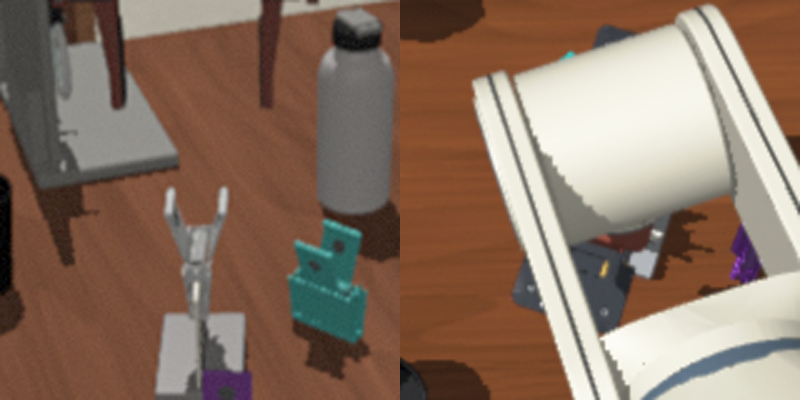

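The side view shows the clip lever tops at about (196,190) in the crop and the fingertips at (117,105) and (266,105), nearly centred above. The top view is covered by the arm. I'll descend with the fingers open.

```bash
python3 -m crank '[[[2.9,0.08,-0.10],[0,0,0],7.5],[[2.9,0,0],[0,0,0],6.5],[[2.9,0,0],[0,0,0],6],[[0,0,0],[0,0,0],6]]'
python3 - <<'E'
from h import *
plan([483.3,156,127],-19.7,1)
S=get_image("side");o=get_obs()
a=cv2.resize(S["pixels"][200:300,230:330,::-1],None,fx=6,fy=6,interpolation=cv2.INTER_CUBIC)
R=cv2.Rodrigues(o["orientation"])[0];p=o["ee_pos"];w=o["width"]/2
for s in(-1,0,1):
    q=proj(S,[p+s*w*R[:,2]])[0];print(q);cv2.circle(a,(int((q[0]-230+.5)*6),int((q[1]-200+.5)*6)),4,(0,0,255),1)
cv2.imwrite("pics/a2.png",a)
E
```

```text
t: 2.28
ee_pos: [480.8, 158.7, 126.8]
orientation: [0.264, 1.559, -0.267]
ft_force: [-0.8, 0.1, -0.3]
width: 60.4
now [480.8 158.7 126.8] yaw -19.38 F [-0.8  0.1 -0.3] w 60.4 t 2.275
[-0.02 -0.17  0.33] [ 0.32 -0.21  0.15]
[259.35942766 235.85909892]
[276.88932639 235.71542109]
[294.42790768 235.57191076]
```

View pics/a2.png

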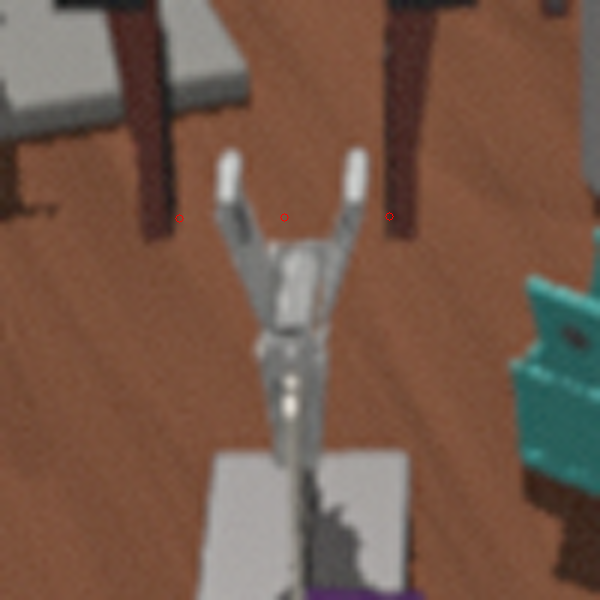

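The bright strips are the lever tops receding from v≈205 (near) to v≈150 (far). That puts the lever tops at z≈139 and the spring axis at about 101, just above the card edge. The fingers sit about 4 mm to the −x side, so I'll shift by that and descend to TCP z≈106.

```bash
python3 -m crank '[[[0,-0.18,0.40],[0.3,0,0],6],[[1.0,0,0],[0,0,0],5.5],[[1.1,0,0],[0,0,0],5.2],[[0,0,0],[0,0,0],5.2],[[0,0,0],[0,0,0],5.2]]'
cat > v.py <<'E'
from h import *
import sys
n=sys.argv[1];u,v,s=map(int,sys.argv[2:5])
plan([484.2,155.5,106],-19.7,1)
S=get_image("side")
k=600//s
cv2.imwrite(f"pics/{n}.png",cv2.resize(S["pixels"][v:v+s,u:u+s,::-1],None,fx=k,fy=k,interpolation=cv2.INTER_CUBIC))
E
python3 v.py a3 235 205 75
```

```text
t: 2.95
ee_pos: [486.0, 154.8, 107.2]
orientation: [0.272, 1.554, -0.272]
ft_force: [0.5, 0.3, 0.6]
width: 52.1
now [486.  154.8 107.2] yaw -19.85 F [0.5 0.3 0.6] w 52.1 t 2.95
[ 0.12  0.   -0.2 ] [-0.15 -0.02  0.01]
```

View pics/a3.png

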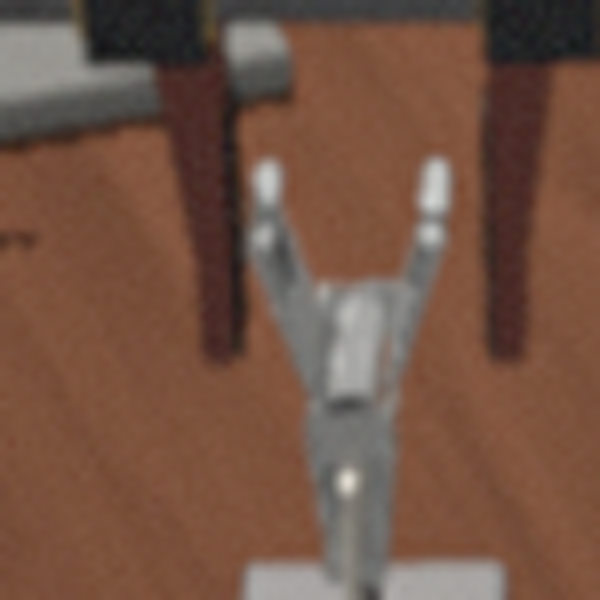

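The left finger gap is about 1.7 mm and the right about 7 mm, so I'll shift by −2.2 mm.

```bash
python3 -m crank '[[[0.1,0,-0.22],[0,0,0],5.2],[[0,0,0],[0,0,0],5],[[0,0,0],[0,0,0],4.9],[[0,0,0],[0,0,0],4.8]]'; python3 v.py a4 235 205 75
```

```text
t: 3.5
ee_pos: [484.1, 155.6, 106.5]
orientation: [0.272, 1.554, -0.272]
ft_force: [-0.2, 0.0, 0.0]
width: 48.0
now [484.1 155.6 106.5] yaw -19.84 F [-0.2  0.   0. ] w 48.0 t 3.5
[ 0.05 -0.01  0.02] [-0.14  0.01 -0.01]
```

View pics/a4.png

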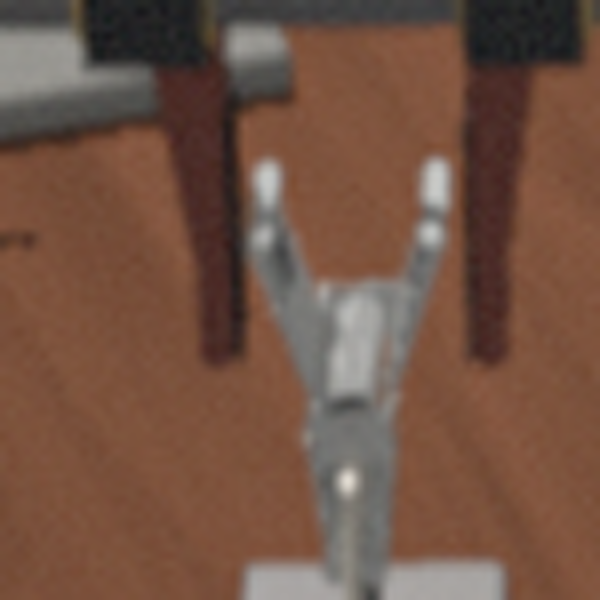

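```bash
python3 -m crank '[[[0.05,0,-0.05],[0,0,0],4.6],[[0,0,0],[0,0,0],4.4],[[0,0,0],[0,0,0],4.2],[[0,0,0],[0,0,0],4.2]]';  python3 v.py a5 235 205 75
```

```text
t: 4.05
ee_pos: [483.6, 155.8, 105.9]
orientation: [0.272, 1.554, -0.272]
ft_force: [0.9, -0.1, 0.8]
width: 41.9
now [483.6 155.8 105.9] yaw -19.84 F [ 0.9 -0.1  0.8] w 41.9 t 4.05
[-0.01 -0.01  0.07] [-0.14  0.   -0.  ]
```

View pics/a5.png

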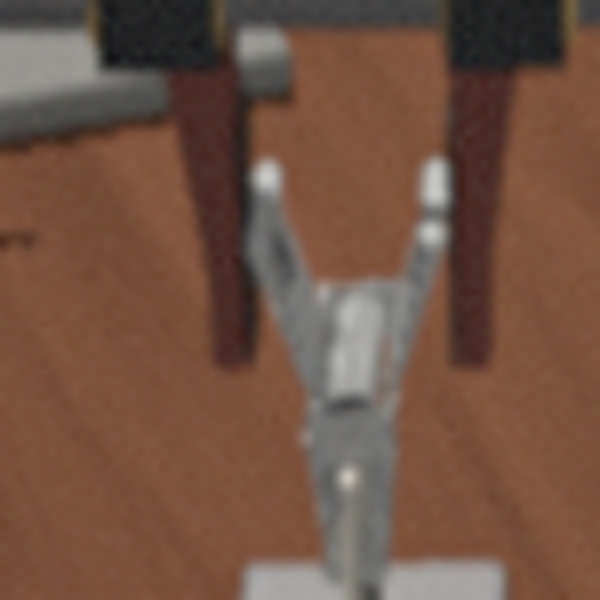

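Centred. Now squeezing in stages.

```bash
python3 -m crank '[[[0,0,0],[0,0,0],4.0],[[0,0,0],[0,0,0],3.8],[[0,0,0],[0,0,0],3.5],[[0,0,0],[0,0,0],3.3]]';  python3 v.py a6 235 205 75
```

```text
t: 4.6
ee_pos: [484.5, 155.9, 106.8]
orientation: [0.272, 1.552, -0.271]
ft_force: [-1.8, -1.8, 7.7]
width: 33.7
now [484.5 155.9 106.8] yaw -19.84 F [-1.8 -1.8  7.7] w 33.7 t 4.6
[ 0.08 -0.05 -0.02] [-0.14  0.1  -0.06]
```

View pics/a6.png

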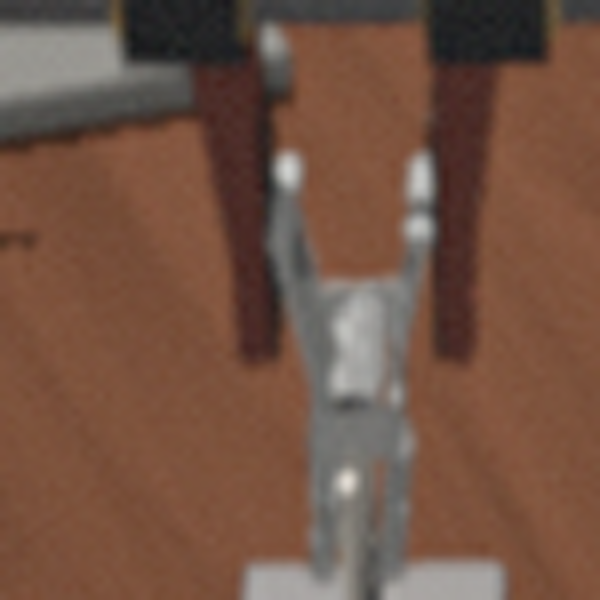

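```bash
python3 -m crank '[[[-0.05,0,0],[0,0,0],3.0],[[-0.05,0,0],[0,0,0],2.6],[[-0.03,0,0],[0,0,0],2.2],[[0,0,0],[0,0,0],1.8],[[0,0,0],[0,0,0],1.4]]';  python3 v.py a7 235 205 75
```

```text
t: 5.28
ee_pos: [485.1, 156.0, 108.5]
orientation: [0.272, 1.551, -0.271]
ft_force: [-0.4, -2.3, 10.5]
width: 16.4
now [485.1 156.  108.5] yaw -19.84 F [-0.4 -2.3 10.5] w 16.4 t 5.275
[ 0.25 -0.08 -0.07] [-0.14  0.17 -0.09]
```

View pics/a7.png

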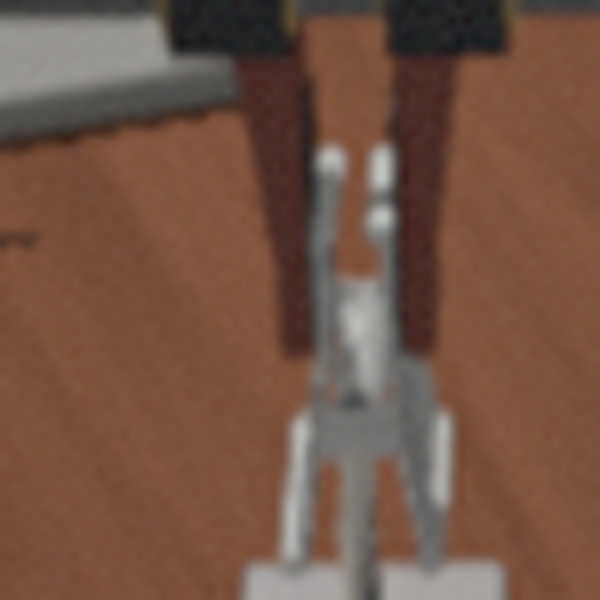

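Fully squeezed: width 16.4 mm, lips wide on both sides of the old card. Lifting straight up.

```bash
python3 -m crank '[[[-0.6,0,0],[0,0,0],1.0],[[-1.5,0,0],[0,0,0],1.0],[[-2.5,0,0],[0,0,0],1.0],[[-3.5,0,0],[0,0,0],1.0],[[-3.0,0,0],[0,0,0],1.0]]'; python3 -m crank '[[[0,0,0],[0,0,0],1.0]]'; python3 v.py a8 220 150 150
```

```text
t: 5.95
ee_pos: [483.5, 155.8, 220.0]
orientation: [0.272, 1.553, -0.271]
ft_force: [0.3, 0.1, -0.5]
width: 16.1
t: 6.08
ee_pos: [485.0, 156.2, 220.8]
orientation: [0.273, 1.549, -0.27]
ft_force: [0.4, -0.2, -0.7]
width: 16.5
now [485.  156.2 220.8] yaw -19.85 F [ 0.4 -0.2 -0.7] w 16.5 t 6.075
[11.48 -0.13 -0.1 ] [-0.15  0.24 -0.18]
```

View pics/a8.png

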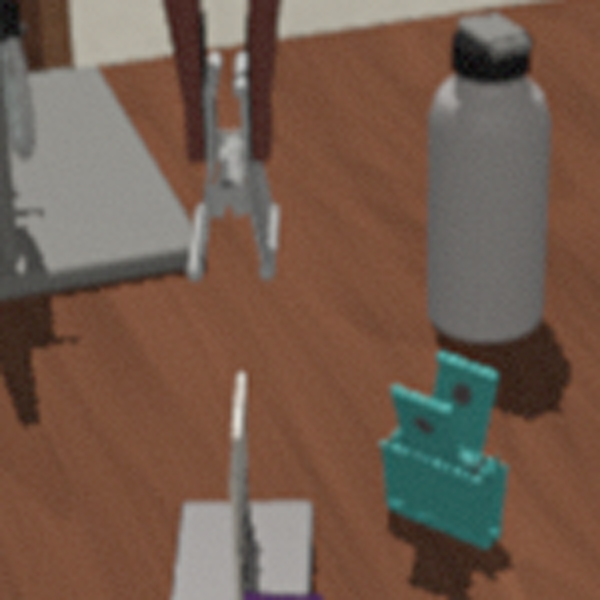

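Clip is held open and clear, and the old stand is still in place. Next: transfer above the larger card.

```bash
python3 -c "
from h import *
plan([471.9,-118.6,223],6.5,9)"
```

```text
now [483.9 155.9 219.1] yaw -19.84 F [-0.2  0.4 -1. ] w 16.1 t 6.125
[-0.05 -2.91  0.91] [-2.93  0.01 -0.01]
[-0.05 -2.96  0.76] [-2.93  0.01 -0.01]
[-0.05 -2.99  0.61] [-2.93  0.01 -0.01]
[-0.05 -3.02  0.45] [-2.93  0.01 -0.01]
[-0.04 -3.04  0.3 ] [-2.93  0.01 -0.01]
[-0.04 -3.05  0.14] [-2.93  0.01 -0.01]
[-0.04 -3.05 -0.01] [-2.93  0.01 -0.01]
[-0.04 -3.05 -0.17] [-2.93  0.01 -0.01]
[-0.04 -3.04 -0.32] [-2.93  0.01 -0.01]
```

```bash
python3 -m crank '[[[-0.05,-2.91,0.91],[-2.93,0,0],1.0],[[-0.05,-2.96,0.76],[-2.93,0,0],1.0],[[-0.05,-2.99,0.61],[-2.93,0,0],1.0],[[-0.05,-3.02,0.45],[-2.93,0,0],1.0],[[-0.05,-3.04,0.30],[-2.93,0,0],1.0]]'; python3 -m crank '[[[-0.04,-3.05,0.14],[-2.93,0,0],1.0],[[-0.04,-3.05,-0.01],[-2.93,0,0],1.0],[[-0.04,-3.05,-0.17],[-2.93,0,0],1.0],[[-0.04,-3.04,-0.32],[-2.93,0,0],1.0],[[0,0,0],[0,0,0],1.0]]';python3 -m crank '[[[0,0,0],[0,0,0],1.0]]'
cat > w.py <<'E'
from h import *
import sys
plan([471.9,-118.6,float(sys.argv[2])],6.5,1)
T=get_image("top");S=get_image("side")
a=cv2.resize(S["pixels"][230:430,240:400,::-1],None,fx=3,fy=3,interpolation=cv2.INTER_CUBIC)
b=cv2.resize(T["pixels"][230:350,430:545,::-1],None,fx=2.7,fy=2.7,interpolation=cv2.INTER_CUBIC)
o=np.zeros((600,800,3),np.uint8);o[:,:480]=a;o[:b.shape[0],485:485+b.shape[1]]=b;cv2.imwrite(f"pics/{sys.argv[1]}.png",o)
E
python3 w.py b1 223
```

```text
t: 6.75
ee_pos: [475.7, 2.3, 219.2]
orientation: [0.07, 1.572, -0.07]
ft_force: [0.2, 0.4, -0.8]
width: 16.1
t: 7.38
ee_pos: [470.6, -119.9, 220.9]
orientation: [-0.087, 1.571, 0.088]
ft_force: [0.4, 0.6, -0.8]
width: 16.5
t: 7.5
ee_pos: [470.9, -118.2, 221.3]
orientation: [-0.088, 1.571, 0.089]
ft_force: [0.0, -0.7, -0.8]
width: 16.2
now [ 470.9 -118.2  221.3] yaw 6.46 F [ 0.  -0.7 -0.8] w 16.2 t 7.5
[-0.17 -0.05  0.1 ] [-0.04 -0.1  -0.06]
```

View pics/b1.png

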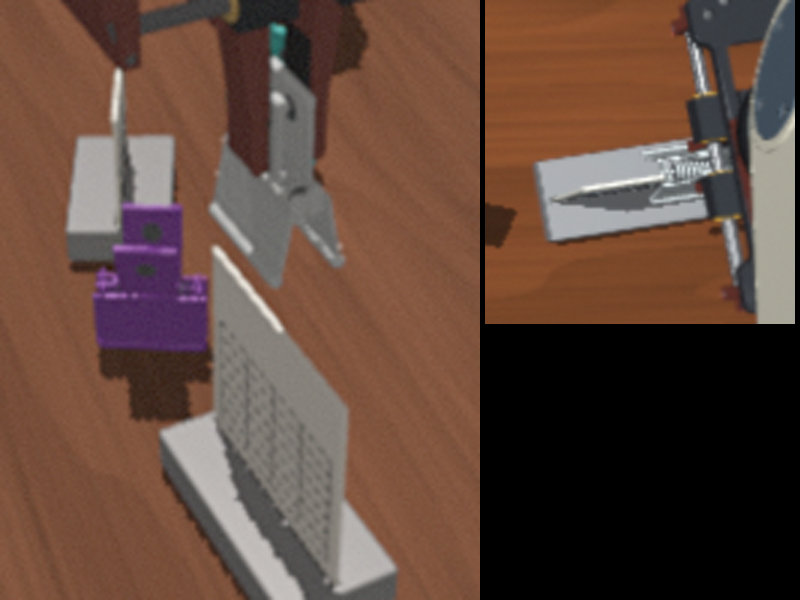

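Run:
```python
from h import *
T=get_image("top");S=get_image("side")
a=cv2.resize(S["pixels"][235:335,305:365,::-1],None,fx=6,fy=6,interpolation=cv2.INTER_CUBIC)
b=cv2.resize(T["pixels"][270:325,475:530,::-1],None,fx=7,fy=7,interpolation=cv2.INTER_CUBIC)
o=np.zeros((600,800,3),np.uint8);o[:,:360]=a;o[:b.shape[0],370:370+b.shape[1]]=b;cv2.imwrite(f"pics/b2.png",o)
```

```text
(no output)
```

View pics/b2.png

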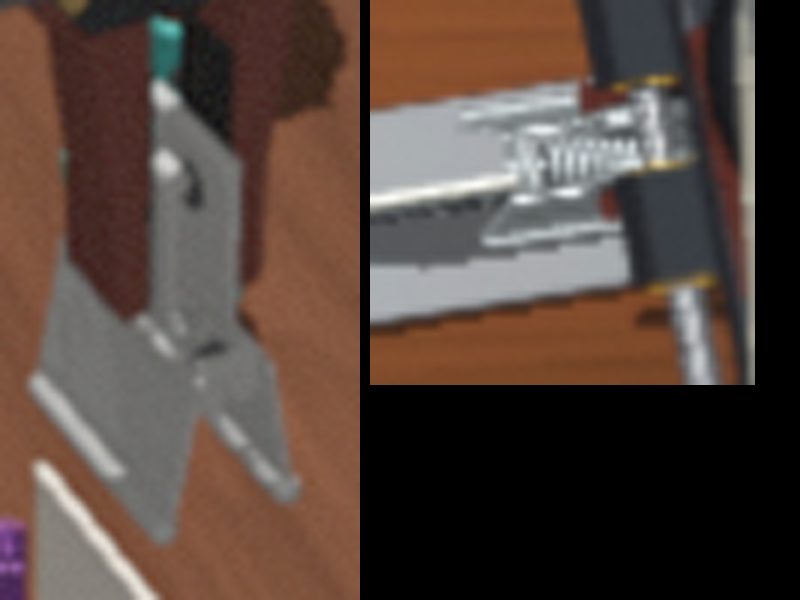

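Run:
```python
from h import *
np.set_printoptions(precision=1,suppress=True)
T=get_image("top");S=get_image("side")
s=lambda u,v:(305+(u+.5)/6-.5,235+(v+.5)/6-.5)
t=lambda u,v:(475+(u-370+.5)/7-.5,270+(v+.5)/7-.5)
P,g=two(S,s(35,385),T,t(488,239));print("lipA far",P,g)
z=P[2]
for z in(z-3,z,z+3):
    print(z,"A far",onz(S,s(35,385),z),onz(T,t(488,239),z),"A near",onz(S,s(165,533),z),"B near",onz(S,s(288,490),z),"B far",onz(T,t(465,116),z))
o=get_obs();p=o["ee_pos"];print(p)
# side check of card middle & TCP-based
th=np.radians(6.5);e=np.array([-np.sin(th),np.cos(th),0]);n=np.array([e[1],-e[0],0])
for q in (P,): print("A far rel TCP n,e,z",(q-p)@n,(q-p)@e,q[2]-p[2])
```

```text
lipA far [452.8 -92.3 180.2] 0.3765530728033512
177.1664387573211 A far [453.9 -88.5 177.2] [453.1 -93.1 177.2] A near [ 461.9 -144.9  177.2] B near [ 491.1 -140.9  177.2] B far [484.2 -89.5 177.2]
180.1664387573211 A far [452.6 -92.2 180.2] [452.9 -92.3 180.2] A near [ 460.5 -148.2  180.2] B near [ 489.6 -144.3  180.2] B far [483.9 -88.7 180.2]
183.1664387573211 A far [451.2 -96.  183.2] [452.8 -91.5 183.2] A near [ 459.2 -151.6  183.2] B near [ 488.  -147.7  183.2] B far [483.6 -87.9 183.2]
[ 471.6 -118.1  222.2]
A far rel TCP n,e,z -15.810749477107406 27.848263461477643 -42.07525857337856
```

Triangulated lips: midpoint (471.7, −118.3), z≈180, matching the TCP and the measured card middle (471.9, −118.6). Descending to just above the edge, then looking.

```bash
python3 -m crank '[[[1.2,-0.03,0.03],[0,0,0],1.0],[[1.4,0,0],[0,0,0],1.0],[[1.2,0,0],[0,0,0],1.0],[[0,0,0],[0,0,0],1.0],[[0,0,0],[0,0,0],1.0]]'
python3 - <<'E'
from h import *
plan([471.9,-118.6,158.7],6.5,1)
T=get_image("top");S=get_image("side")
a=cv2.resize(S["pixels"][265:385,295:375,::-1],None,fx=5,fy=5,interpolation=cv2.INTER_CUBIC)
b=cv2.resize(T["pixels"][265:325,475:530,::-1],None,fx=7,fy=7,interpolation=cv2.INTER_CUBIC)
o=np.zeros((600,800,3),np.uint8);o[:,:400]=a;o[:b.shape[0],405:405+b.shape[1]]=b;cv2.imwrite(f"pics/b3.png",o)
E
```

```text
t: 8.43
ee_pos: [472.0, -119.1, 184.2]
orientation: [-0.089, 1.569, 0.089]
ft_force: [0.9, 0.5, -0.1]
width: 16.4
now [ 472.  -119.1  184.2] yaw 6.52 F [ 0.9  0.5 -0.1] w 16.4 t 8.425
[ 2.55  0.05 -0.01] [ 0.02 -0.01 -0.  ]
```

View pics/b3.png

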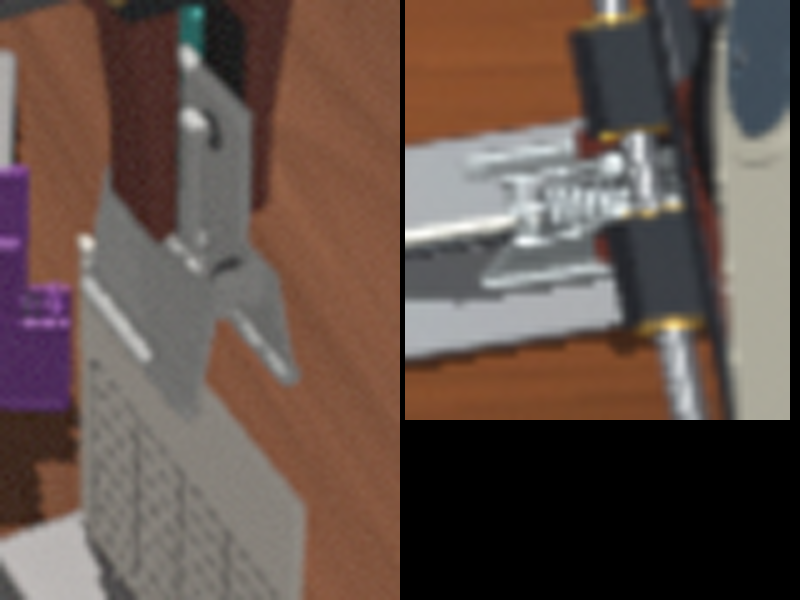

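The top view shows the card line at about (480,225), midway between the lip ends at v≈162 and v≈280. Descending the last 25 mm.

```bash
python3 -m crank '[[[0.7,0.03,0],[0,0,0],1.0],[[0.7,0,0],[0,0,0],1.0],[[0.7,0,0],[0,0,0],1.0],[[0.45,0,0],[0,0,0],1.0],[[0,0,0],[0,0,0],1.0]]';python3 -m crank '[[[0,0,0],[0,0,0],1.0],[[0,0,0],[0,0,0],1.0]]'
python3 - <<'E'
from h import *
plan([471.9,-118.6,158.7],6.5,1)
T=get_image("top");S=get_image("side")
a=cv2.resize(S["pixels"][265:385,295:375,::-1],None,fx=5,fy=5,interpolation=cv2.INTER_CUBIC)
b=cv2.resize(T["pixels"][265:325,475:530,::-1],None,fx=7,fy=7,interpolation=cv2.INTER_CUBIC)
o=np.zeros((600,800,3),np.uint8);o[:,:400]=a;o[:b.shape[0],405:405+b.shape[1]]=b;cv2.imwrite(f"pics/b4.png",o)
cv2.imwrite("pics/b4s.png",S["pixels"][:,:,::-1])
E
```

```text
t: 9.15
ee_pos: [471.6, -118.6, 158.3]
orientation: [-0.089, 1.57, 0.09]
ft_force: [0.3, 0.5, -1.4]
width: 16.2
t: 9.4
ee_pos: [472.0, -118.8, 159.0]
orientation: [-0.09, 1.569, 0.089]
ft_force: [-1.2, -1.1, -0.6]
width: 16.0
now [ 472.  -118.8  159. ] yaw 6.53 F [-1.2 -1.1 -0.6] w 16.0 t 9.4
[ 0.03  0.02 -0.01] [0.03 0.02 0.01]
```

View pics/b4.png

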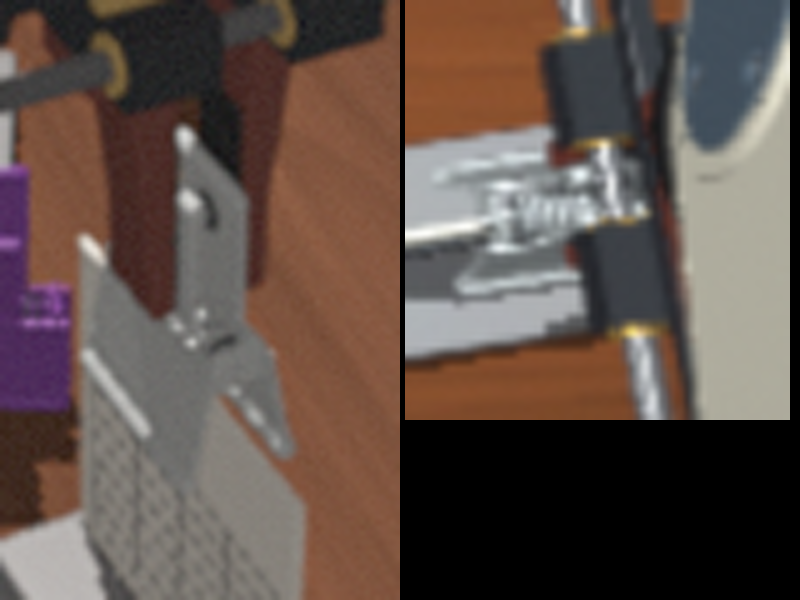

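View pics/b4s.png

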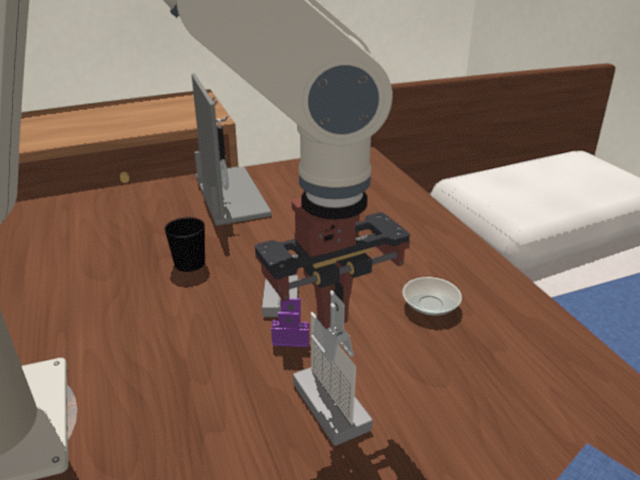

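Run:
```python
from h import *
np.set_printoptions(precision=1,suppress=True)
T=get_image("top");S=get_image("side")
s=lambda u,v:(295+(u+.5)/5-.5,265+(v+.5)/5-.5)
t=lambda u,v:(475+(u-405+.5)/7-.5,265+(v+.5)/7-.5)
P,g=two(S,s(85,355),T,t(461,287));print("A far",P,g)
z=P[2];A0=onz(S,s(85,355),z);A1=onz(S,s(185,485),z);B1=onz(S,s(290,450),z);B0=onz(T,t(440,179),z)
print(A0,A1,B0,B1,(A0+A1)/2,(B0+B1)/2,(A0+A1+B0+B1)/4)
print(proj(S,[[478.7,-178.2,130],[465.1,-59,130]]))
d=cv2.absdiff(cv2.imread("pics/side0.png"),S["pixels"][:,:,::-1].copy()).max(2)
for n,(u,v,w,h) in dict(newblock=(293,375,80,65),cup=(163,218,45,55),dish=(400,275,64,50),oldblock=(262,276,35,40)).items(): print(n,(d[v:v+h,u:u+w]>40).mean())
c2=cv2.resize(np.hstack([cv2.imread("pics/side0.png")[230:450,250:380],S["pixels"][230:450,250:380,::-1]]),None,fx=2.7,fy=2.7);cv2.imwrite("pics/b5.png",c2)
print(get_obs()["ee_pos"],get_obs()["ft_force"],get_obs()["t"])
```

```text
A far [453.8 -92.5 117.4] 0.09622761951023431
[453.7 -92.5 117.4] [ 460.5 -148.9  117.4] [482.6 -89.  117.4] [ 491.  -146.4  117.4] [ 457.1 -120.7  117.4] [ 486.8 -117.7  117.4] [ 472.  -119.2  117.4]
[[354.1 366. ]
 [311.  312. ]]
newblock 0.05019230769230769
cup 0.0
dish 0.0
oldblock 0.3171428571428571
[ 472.  -118.7  158.9] [0.5 1.  0.2] 9.6
```

View pics/b5.png

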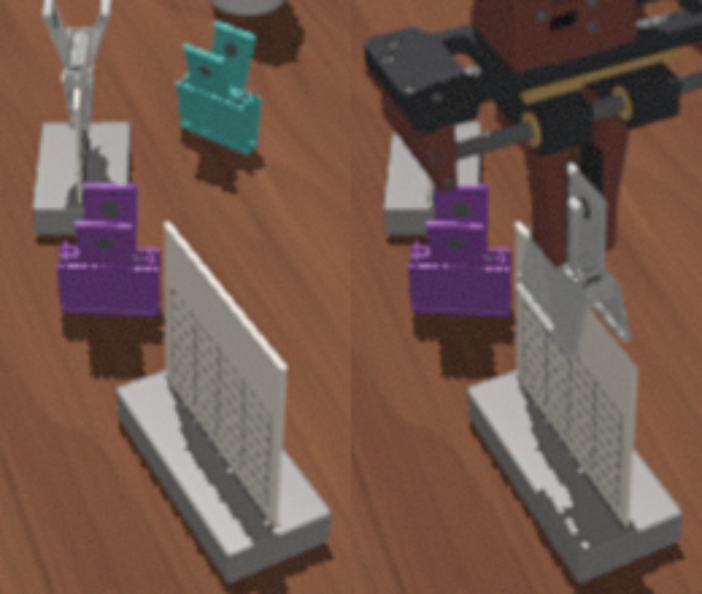

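Stands are unmoved. The lip midpoint is (472.0, −119.2), against (471.9, −118.6) for the card middle. The lip ends reach z≈114.4, about 15.6 mm past the edge. Handing in.

```bash
python3 -c "
from workcell import *
print(close_job())"
```

```text
the job is handed in; nothing more can be done
None
```

The steel clip is now held squeezed wide open over the middle of the larger card's top edge, one jaw on each side. I handed the job in at about 9.6 s of the 38 s allowed.

I squeezed the clip on the smaller card until the fingers read about 16 mm apart (fully open), lifted it straight off, carried it over, and lowered it.

**Last checks:**
- **Position:** the midpoint between the lips was within about 1 mm of the card's middle, across the card and along its edge. The jaws ended about 15.6 mm past the edge.
- **Clearance:** both lips were about 15 mm from the card's plane, so nothing was touching. The wrist force was down at its noise level, under 2 N.
- **Surroundings:** the cup and dish showed no change between the first and last side views. The larger stand looked unmoved, with only the arm's shadow differing.

**Less certain:**
- **Old stand:** the arm partly hid it in the last view. What showed of its block was where it had been, as it was in the clear view after the lift. The clip pressed down on that stand by up to about 10 N while being squeezed.
- **Bottle:** it was hidden behind the arm at the end, so I did not check it there. It looked in place earlier and nothing went near it.
- **Clip angle:** the two lips gave about 7° and 8° against the card's 6.5°, which is within my measuring error.

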